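# Pop the amber curing-box hatch

## Robot

A 6-joint arm with a two-finger parallel gripper is mounted at the origin on a cart in front of the work surface, level with it; the furniture and walls round the work are solid. World frame = base frame: x ahead of the robot, y to its left, z up, the work surface at z = 0. Lengths are in mm, angles in rad, forces in N, time in s.
With the tool pointing down it reaches from about 275 to 750 mm from the base axis. Payload 10.2 kg.
Tool frame: the origin (TCP) lies at the very end of the fingers, on their centre line; the grasp point (between the pads) lies 19 mm behind it (ctrl.tcp_to_grasp is the distance from the TCP to the grasp point, in mm); z points along the fingers, x is the direction in which the jaws open and shut, and the axes are right-handed (so a half turn about z gives the same grasp; the last joint's range is limited). The gripper opens to 85 mm and grips with 20 to 120 N. Pads are 22 mm wide; open, the fingers measure 114 mm over their backs; the gripper's body (76 mm by 85 mm) begins 54 mm behind the grasp point. The pads swing forward as they close: fully open they stand 13 mm farther back than shut.
Start: joints at [0.902, 0.313, 1.498, -0, 1.331, -0.223], TCP at [226.382, 473.69, 231.294] pointing down, gripper open.
Joint ranges: [-2.94, 2.94], [-0.97, 2.17], [0.19, 2.56], [-1.23, 4.37], [0.02, 3.11], [-2.88, 2.88]. Speed limits (rad/s): [2.39, 2.39, 3.01, 3.14, 3.14, 3.14].

## Interface

Orientations are given as a unit quaternion [w, x, y, z].
In Python, from rig import monitor, vision, order, ctrl gives the robot as it stands. The module is installed in compiled form; this text tells all that it offers.
- The arm moves only by the shell command python3 -m pendant 'ROWS' [FORCE]. ROWS is JSON, a list that holds one entry, the list of rows, each a list of 5 numbers: the closure, from -1 (fully open) to 1 (shut), then the shift along the world's x, y, z in m, then the turn about the world's z in degrees. In form: [[[fingers, dx, dy, dz, spin], ...]]. A call has 1 to 20 rows; each row is the pose to reach, as a shift and turn from the pose commanded when the call began; what a row does not reach only later rows make up. A row lasts 1/10 s, in which the tool goes at most 50 mm and 8.59 degrees, less where a joint would pass 70% of its speed; a pose out of reach is approached as far as the arm can. A call with a gripper value outside its range is refused whole. The fingers move at their own pace and stop on an object; FORCE is the grip in N (left out, the last holds). Time passes only in rows, so rows that repeat a pose let the fingers close. It gives the time, the measured TCP pose, the force and the opening at its end, in the units of the state.
- monitor.sense(): the state, without advancing time (a new reading comes with each control period).
- vision.capture(name): name is "scene" or "top" or "wrist"; returns (picture, depth): 400x640x3 uint8, red, green, blue; 400x640 float32, mm along the optical axis (not along the pixel's ray), 0 where there is no reading.
- vision.camera_info(name): a dict with "fov_y" (degrees; the focal length in pixels is half the picture's height over the tangent of half this angle, whatever the lens; pixels are square), "cx", "cy" (the principal point, pixels), "R" (3x3) and "t" (3): a world point X has camera coordinates R X + t; the wrist camera has in their place "hand_eye" (4x4, takes a point from camera to tool coordinates, whose origin is the TCP and whose axes are the tool frame's). Camera axes: x right, y down, z forward; pixel columns grow to the right and rows downward; lengths in mm; the calibration is good to about 2 mm. A picture is of the moment at which its call begins: read the wrist's pose just before it. camera_info takes no time and is no camera call.
- order.finish_job(): hands the job in, once; it reports no verdict.
The state is a dict: "time_s": time; "joints": joint angles; "dq": joint speeds; "tau": joint torques, N m; "eef_pos": TCP position; "ee_rot": TCP orientation; "force": force on the tool from outside, world axes, zero at the start; "wrist_torque": the same for the moment, N m; "grip_width": opening from 0.0 (shut) to 1.0 (fully open).
Only numpy, scipy, OpenCV 4.12 (cv2) and the standard library are available. Lean on these libraries where they do the work, as an engineer would, in place of code of your own. Each camera call takes 0.05 s, during which the arm holds its last target.

## Task

The model in the curing box with the amber window is ready: with shut fingertips, press the orange pad at the front of its hatch all the way down once, so that its push-push latch lets go, then draw the hand away and see that the hatch springs fully up by itself and stays open. Do not grip, lift or push the hatch once it has popped, and do not press it down again. Keep the blue-window box shut and leave both boxes, the cast, the plaster block and the putty block where they are.

Things in the scene. Friction and masses are not known exactly. Their poses are not given: they have to be found in the camera images.
- amber_box: amber curing box, white, 130 (x) x 120 (y) x 85 mm high, loose on rubber feet, 1.7 kg; hatch with amber window on top. Origin: centre of its underside; +x of its frame points from the front to the rear hinge, z up. Front roughly faces the robot (turned at most 0.35 rad).
- amber_hatch (a joint): angle (rad) of the amber-window hatch about its rear hinge: 0 latched shut, negative pressed in (spring-soft stop at about -0.062, 6 mm at the front edge), positive open (stop at 1.25). Push-push latch: pressed past about -0.05 (3 to 4 N at the pad, then a hard stop) and let go, it is swung up to 1.25 by a damped spring in 1 to 2 s; a shallower press latches again, as does pushing the open hatch fully down.
- amber_hinge (a point): centre of the amber hatch's rear hinge line, 81 mm above the bench. The hatch is 100 mm wide, 110 mm from hinge to front edge, 8 mm thick; shut, its top face is 85 mm above the bench, 5 mm proud of the rim. It follows a rising finger, then swings up and rearward, so draw the hand up and toward the front.
- amber_press (a point): centre of the orange finger pad (24 x 60 mm) on top of the amber hatch, 18 mm from its front edge and 92 mm from the hinge line; moves with the hatch; its x axis points to the hinge and its z axis out of the hatch's top face (up while shut).
- amber_latch (a joint): sideways slide of the hidden latch cam inside the amber box, m; 0 at rest, goes to about -0.007 as the shut hatch is pressed, returns to within 0.002 of 0 as it opens, and exceeds +0.006 only when an open hatch is pushed down again.
- blue_box: blue curing box, white, 130 (x) x 120 (y) x 85 mm high, loose on rubber feet, 1.7 kg; hatch with blue window on top. Origin: centre of its underside; +x of its frame points from the front to the rear hinge, z up. Front roughly faces the robot (turned at most 0.35 rad).
- blue_hatch (a joint): angle (rad) of the blue-window hatch about its rear hinge: 0 latched shut, negative pressed in (spring-soft stop at about -0.062, 6 mm at the front edge), positive open (stop at 1.25). Same mechanism; must stay latched at 0.
- blue_press (a point): centre of the blue finger pad (24 x 60 mm) on top of the blue hatch, 18 mm from its front edge and 92 mm from the hinge line; moves with the hatch; its x axis points to the hinge and its z axis out of the hatch's top face (up while shut).
- pink_cast: pink dental cast, 60 x 77 x 26 mm, loose on the bench in front of the amber box; origin centre of underside.
- plaster: cream plaster block, 46 x 52 x 36 mm, loose on the bench in front of the blue box; origin centre of underside.
- putty: purple silicone putty block, 30 x 42 x 22 mm, loose on the bench between the boxes; origin centre of underside.

How it is judged (in metres and radians):
On the way, in this order (a step that is already met when the one before it is completed fails the run):
1. the amber hatch is pressed in, at its finger pad (value of joint amber_hatch below -0.045 rad and contact force between the fingers and amber_hatch above 0.5 N and horizontal distance between the grasp point and amber_press below 0.045 m), for 0.05 s.
2. the amber hatch has sprung fully up and stays there untouched for a second (value of joint amber_hatch above 1.1 rad and contact force between each of the arm, the fingers and amber_hatch below 0.3 N), for 1 s.
At the end, for the whole second after the job is handed in: The amber hatch stands open beyond 1.1 rad and is at rest, the blue hatch is latched shut (within -0.03 to 0.04 rad), and both boxes, the cast, the plaster block and the putty are within 20 mm of where they began (value of joint amber_hatch above 1.1 rad and velocity of joint amber_hatch between -0.05 and 0.05 rad/s and value of joint blue_hatch between -0.03 and 0.04 rad and distance of each of amber_box, blue_box, pink_cast, plaster, putty from where it was at the start of the episode below 0.02 m); the robot touches nothing.
It fails at once if the amber hatch is pushed down again after it has popped (value of joint amber_latch above 0.006 m).
It fails at once if the popped amber hatch is gripped, lifted or pushed (over 10 N) (value of joint amber_hatch above 0.15 rad and contact force between the fingers and amber_hatch above 10 N).
It fails at once if the blue hatch is pressed or opened (value of joint blue_hatch above 0.04 rad or value of joint blue_hatch below -0.03 rad).
It fails at once if a curing box is lifted, carried or shoved (20 mm) (distance of any of amber_box, blue_box from where it was at the start of the episode above 0.02 m).
It fails at once if the cast, plaster block or putty is lifted or moved (20 mm) (distance of any of pink_cast, plaster, putty from where it was at the start of the episode above 0.02 m).
It also fails if it takes over 35 s, if anything falls off the work surface, if the arm or the gripper's body presses on something with over 40 N, if the wrist force passes 120 N, or if a joint passes its speed limit or range.

## Working session

There is one attempt and no reset: what is moved stays moved. The work goes in short steps, Python scripts to look and compute and a shell command to move; the robot and the scene stay as the last step left them, time stands still between calls to the robot, and variables do not carry over. Pictures are saved under pics/ and viewed, and the job is handed in when it is done.

```bash
mkdir -p pics; python3 - <<'E'
from rig import monitor, vision
import cv2, numpy as np
print(monitor.sense())
for n in ("scene","top"):
    p,d=vision.capture(n); cv2.imwrite(f"pics/{n}0.png",p[:,:,::-1]); np.save(f"pics/{n}0.npy",d); np.save(f"pics/{n}0c.npy",p)
    print(n,vision.camera_info(n))
E
```

```text
{'time_s': 0.0, 'joints': array([ 9.01581864e-01,  3.13430293e-01,  1.49841968e+00, -1.14824048e-05,
        1.33098363e+00, -2.23424187e-01]), 'dq': array([-0.00027692, -0.00066207, -0.00084803,  0.00067553,  0.0014398 ,
        0.00033732]), 'tau': array([ 3.60696977e-04, -4.12265933e+01, -2.59744227e+01, -1.62246470e-04,
        4.15599294e-03, -1.31421214e-05]), 'eef_pos': array([226.23241152, 473.4808038 , 230.7517052 ]), 'ee_rot': array([ 2.11640836e-04,  8.45921994e-01,  5.33306287e-01, -5.83293614e-04]), 'force': array([-0.40409908, -0.36363352, -0.66103522]), 'wrist_torque': array([-0.03585834, -0.01698589,  0.02128433]), 'grip_width': 1.0000152664700994}
scene {'fov_y': 55.34190014398049, 'cx': 317.85270888450196, 'cy': 196.52803941024342, 'R': array([[ 0.70605077, -0.70816002,  0.00130098],
       [-0.35981245, -0.36032186, -0.86064113],
       [ 0.60994041,  0.60718822, -0.50921033]]), 't': array([-334.15960618,  308.73224136,  800.87978897])}
top {'fov_y': 49.06259834111753, 'cx': 318.6474078266623, 'cy': 196.726003070252, 'R': array([[ 0.11429433, -0.99344183,  0.00318401],
       [-0.96656343, -0.11194142, -0.23070384],
       [ 0.22954726,  0.02329059, -0.97301881]]), 't': array([  12.54979481,  561.26011387, 1013.25686327])}
```

View pics/scene0.png

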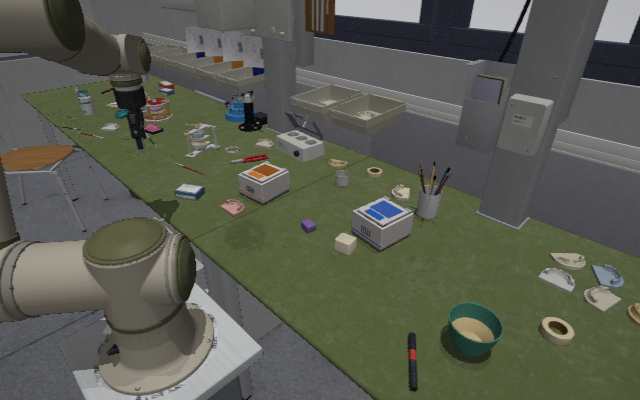

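View pics/top0.png

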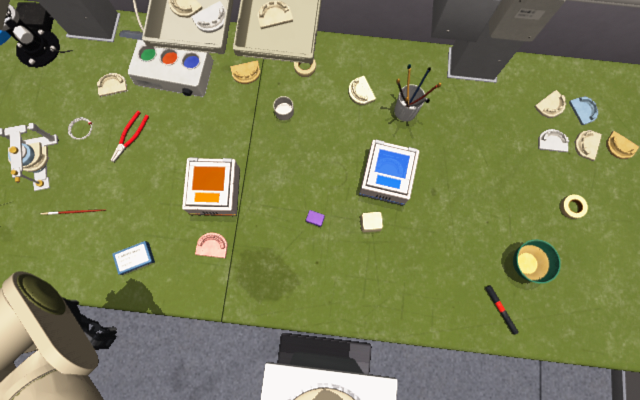

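The amber box is at about (210,186) in the top view, with its orange pad at (207,197) and the pink cast in front at (211,245). The blue box is at (390,172).

```bash
cat > h.py <<'E'
import numpy as np, cv2
from rig import vision
def unproj(n,u,v,d=None,z=None):
    c=vision.camera_info(n); f=200/np.tan(np.radians(c['fov_y']/2)); R=np.array(c['R']);t=np.array(c['t'])
    r=np.stack([(u-c['cx'])/f,(v-c['cy'])/f,np.ones_like(u,dtype=float)],-1)
    if d is not None: return (r*d[...,None]-t)@R
    C=-R.T@t; w=r@R; return C+w*((z-C[2])/w[...,2])[...,None]
E
python3 - <<'E'
from h import *
from rig import ctrl
print(ctrl.tcp_to_grasp)
for n,win in (("top",(170,145,255,220)),("scene",(235,155,295,205))):
    p=np.load(f"pics/{n}0c.npy"); d=np.load(f"pics/{n}0.npy")
    hsv=cv2.cvtColor(p,cv2.COLOR_RGB2HSV); m=np.zeros(p.shape[:2],np.uint8)
    x0,y0,x1,y1=win; m[y0:y1,x0:x1]=((hsv[...,0]<25)&(hsv[...,1]>170)&(hsv[...,2]>120))[y0:y1,x0:x1]
    k,l,st,ce=cv2.connectedComponentsWithStats(m)
    for i in range(1,k):
        if st[i,4]<20: continue
        vv,uu=np.where(l==i)
        P=unproj(n,uu.astype(float),vv.astype(float),z=85.); Q=unproj(n,uu.astype(float),vv.astype(float),d=d[vv,uu])
        r=cv2.minAreaRect(P[:,:2].astype(np.float32))
        print(n,st[i],P.mean(0).round(1),np.median(Q,0).round(1),r)
p=np.load("pics/top0c.npy")[140:225,165:260,::-1]
cv2.imwrite("pics/crop0.png",cv2.resize(p,None,fx=6,fy=6,interpolation=cv2.INTER_CUBIC))
E
```

```text
18.700000000000003
top [193 167  32  23 699] [567.3 349.2  85. ] [567.4 349.5  83.9] ((567.3986206054688, 348.97125244140625), (55.720706939697266, 74.51353454589844), 6.609619617462158)
top [195 193  24   9 210] [519.4 345.6  85. ] [518.9 345.3  85.8] ((519.7471313476562, 345.1949462890625), (19.845813751220703, 56.473106384277344), 6.604362964630127)
scene [254 165  25  11 148] [565.  344.6  85. ] [566.8 347.5  83.2] ((565.0581665039062, 345.9438781738281), (53.37207794189453, 70.5919418334961), 5.473330497741699)
scene [248 171  15   7  47] [518.6 343.1  85. ] [518.6 342.4  85.1] ((518.5505981445312, 343.01373291015625), (20.018178939819336, 53.55384826660156), 5.237302303314209)
```

View pics/crop0.png

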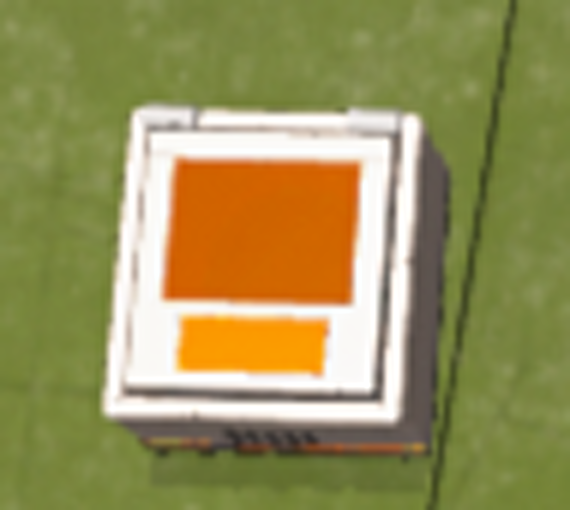

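Both cameras agree on the pad centre, about (519, 345, 85), with yaw near 0.1 rad. I'll close the fingers and move above it with the jaws across the box.

```bash
python3 -m pendant '[[[1,0.02,-0.01,0,2],[1,0.05,-0.022,0,6],[1,0.085,-0.038,0,10],[1,0.12,-0.053,0,14],[1,0.155,-0.069,0,18],[1,0.19,-0.085,0,22],[1,0.225,-0.1,0,26],[1,0.255,-0.113,-0.02,30],[1,0.275,-0.122,-0.04,32],[1,0.285,-0.127,-0.06,32],[1,0.291,-0.129,-0.08,32],[1,0.291,-0.129,-0.09,32],[1,0.291,-0.129,-0.09,32],[1,0.291,-0.129,-0.09,32]]]' 40
python3 - <<'E'
from h import *
from rig import monitor
s=monitor.sense(); print(s)
for n in ("top","wrist"):
    p,d=vision.capture(n); cv2.imwrite(f"pics/{n}1.png",p[:,:,::-1])
    np.save(f"pics/{n}1c.npy",p)
print(vision.camera_info("wrist"))
E
```

```text
time_s: 1.5
eef_pos: [517.2, 345.1, 142.1]
ee_rot: [0.0, 0.666, 0.746, 0.0]
force: [1.0, 0.9, 0.1]
grip_width: -0.001
{'time_s': 1.5, 'joints': array([ 4.00186464e-01,  5.99123689e-01,  1.30347530e+00,  5.69655846e-05,
        1.23819980e+00, -1.28384546e+00]), 'dq': array([-0.00035923, -0.01182095, -0.01119026, -0.00044205, -0.00158014,
       -0.00168217]), 'tau': array([-2.95933178e-01, -5.13920867e+01, -2.42696214e+01, -7.48597900e-03,
       -1.58398534e-02,  1.35213370e-03]), 'eef_pos': array([517.24488862, 345.09363648, 142.09931241]), 'ee_rot': array([1.45385810e-04, 6.65967176e-01, 7.45980939e-01, 3.70328174e-04]), 'force': array([1.0124353 , 0.85656274, 0.05143273]), 'wrist_torque': array([-0.04550584, -0.0105777 ,  0.01421574]), 'grip_width': -0.0013996433077528262}
{'fov_y': 70.26636863649033, 'cx': 316.12462191278513, 'cy': 198.72612834243586, 'hand_eye': array([[ 9.99999293e-01,  1.17939809e-03, -1.49810546e-04,
         1.34641221e+00],
       [-1.09916864e-03,  9.65194151e-01,  2.61532107e-01,
        -6.61668150e+01],
       [ 4.53046729e-04, -2.61531757e-01,  9.65194765e-01,
        -1.42397742e+02],
       [ 0.00000000e+00,  0.00000000e+00,  0.00000000e+00,
         1.00000000e+00]])}
```

View pics/top1.png

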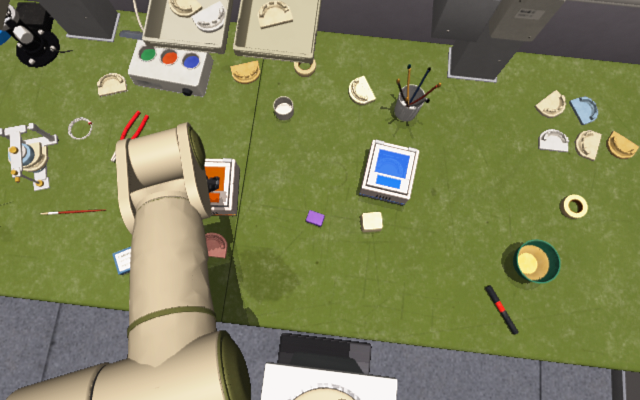

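View pics/wrist1.png

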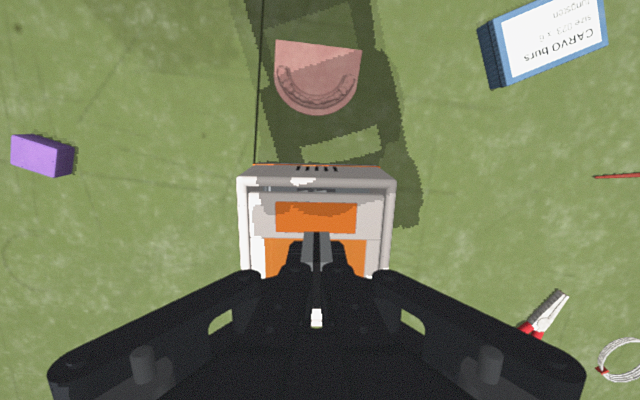

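The wrist view shows the pad centred at (316,218), which puts it 3 mm rearward of the TCP and laterally aligned. Now I'll lower to just above it.

```bash
python3 -m pendant '[[[1,0.001,0,-0.015,0],[1,0.001,0,-0.03,0],[1,0.001,0,-0.042,0],[1,0.001,0,-0.048,0],[1,0.001,0,-0.05,0],[1,0.001,0,-0.05,0]]]'; python3 -m pendant '[[[1,0,0,-0.002,0],[1,0,0,-0.004,0],[1,0,0,-0.006,0],[1,0,0,-0.008,0],[1,0,0,-0.008,0]]]'
```

```text
time_s: 2.2
eef_pos: [518.5, 344.8, 91.3]
ee_rot: [0.0, 0.666, 0.746, 0.0]
force: [0.0, -0.1, -0.4]
grip_width: 0.002
time_s: 2.7
eef_pos: [518.4, 344.7, 83.3]
ee_rot: [0.0, 0.666, 0.746, 0.0]
force: [-0.2, 0.4, 2.3]
grip_width: 0.0
```

```bash
python3 -m pendant '[[[1,0,0,-0.001,0],[1,0,0,-0.002,0],[1,0,0,-0.003,0],[1,0,0,-0.003,0]]]'; python3 -m pendant '[[[1,0,0,-0.001,0],[1,0,0,-0.001,0],[1,0,0,-0.001,0]]]'
```

```text
time_s: 3.1
eef_pos: [518.4, 344.7, 80.2]
ee_rot: [0.0, 0.666, 0.746, 0.0]
force: [-0.7, 0.4, 3.1]
grip_width: 0.001
time_s: 3.4
eef_pos: [518.4, 344.8, 79.4]
ee_rot: [0.0, 0.666, 0.746, 0.0]
force: [-1.4, -0.4, 4.2]
grip_width: 0.002
```

```bash
python3 -m pendant '[[[1,0,0,-0.0005,0],[1,0,0,-0.001,0],[1,0,0,-0.001,0]]]'
```

```text
time_s: 3.7
eef_pos: [518.5, 344.8, 79.0]
ee_rot: [0.0, 0.666, 0.746, 0.0]
force: [-3.9, -1.6, 9.4]
grip_width: -0.002
```

The force has risen to 9 N with little further travel, so the pad is on its hard stop. Now I'll draw the hand up and toward the front.

```bash
python3 -m pendant '[[[1,0,0,0.008,0],[1,-0.015,-0.002,0.03,0],[1,-0.05,-0.005,0.06,0],[1,-0.09,-0.009,0.085,0],[1,-0.13,-0.013,0.105,0],[1,-0.165,-0.016,0.12,0],[1,-0.185,-0.018,0.13,0],[1,-0.19,-0.019,0.13,0],[1,-0.19,-0.019,0.13,0]]]'
python3 - <<'E'
from h import *
for n in ("scene","wrist"):
    p,d=vision.capture(n); cv2.imwrite(f"pics/{n}2.png",p[:,:,::-1])
E
```

```text
time_s: 4.6
eef_pos: [328.4, 325.7, 208.2]
ee_rot: [0.0, 0.666, 0.746, 0.0]
force: [0.4, 0.7, -0.4]
grip_width: 0.001
```

View pics/scene2.png

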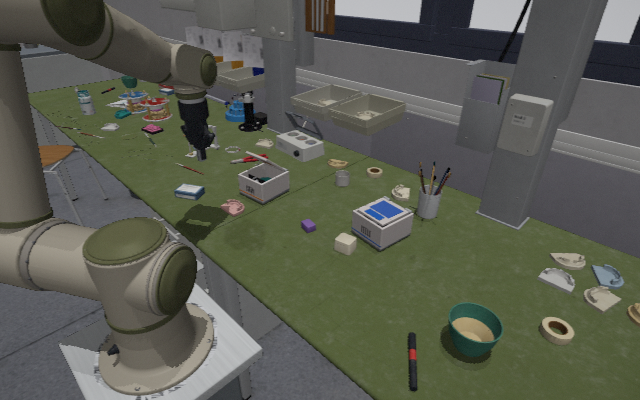

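View pics/wrist2.png

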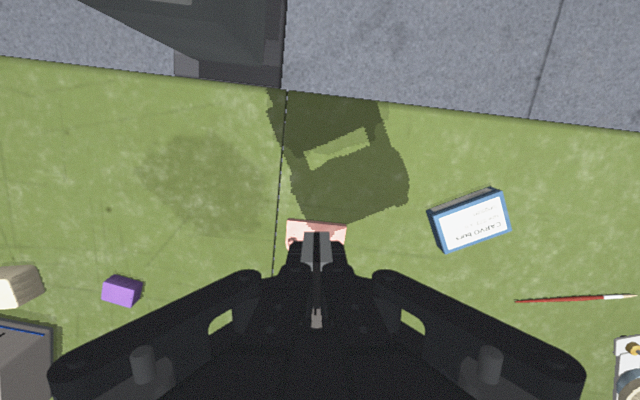

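In the scene view the hatch at (265,165) is rising: the box interior is visible and the hatch is about edge-on to the camera. I'll hold still while it swings up.

```bash
python3 -m pendant '[[[1,0,0,0,0],[1,0,0,0,0],[1,0,0,0,0],[1,0,0,0,0],[1,0,0,0,0],[1,0,0,0,0],[1,0,0,0,0],[1,0,0,0,0],[1,0,0,0,0],[1,0,0,0,0],[1,0,0,0,0],[1,0,0,0,0],[1,0,0,0,0],[1,0,0,0,0],[1,0,0,0,0],[1,0,0,0,0],[1,0,0,0,0],[1,0,0,0,0],[1,0,0,0,0],[1,0,0,0,0]]]'; python3 -m pendant '[[[1,0,0,0,0],[1,0,0,0,0],[1,0,0,0,0],[1,0,0,0,0],[1,0,0,0,0],[1,0,0,0,0],[1,0,0,0,0],[1,0,0,0,0],[1,0,0,0,0],[1,0,0,0,0],[1,0,0,0,0],[1,0,0,0,0],[1,0,0,0,0],[1,0,0,0,0],[1,0,0,0,0]]]'
python3 - <<'E'
from h import *
P={}
for n in ("scene","top"):
    p,d=vision.capture(n); P[n]=p; np.save(f"pics/{n}3.npy",d); np.save(f"pics/{n}3c.npy",p)
a=cv2.resize(P["scene"][130:290,180:440,::-1],None,fx=3,fy=3); cv2.imwrite("pics/scene3.png",a)
cv2.imwrite("pics/top3.png",P["top"][:,:,::-1])
# hatch plane: points above 95mm around hinge
d=np.load("pics/scene3.npy"); v,u=np.mgrid[0:400,0:640].astype(float)
Q=unproj("scene",u,v,d=d); m=(d>0)&(abs(Q[...,0]-615)<60)&(abs(Q[...,1]-352)<70)&(Q[...,2]>90)&(Q[...,2]<210)
q=Q[m]; print(len(q), q.min(0),q.max(0)); A=np.c_[q[:,2],q[:,1],np.ones(len(q))]; c=np.linalg.lstsq(A,q[:,0],rcond=None)[0]; print("dx/dz",c[0],"angle",np.pi/2-np.arctan(c[0]))
# movement check: template match of objects before/after
for n,boxes in {"scene":{"cast":(218,196,250,220),"plaster":(330,230,362,258),"putty":(297,215,320,236),"blue":(348,192,415,248),"amberfront":(236,180,292,203)},"top":{"blue":(355,135,425,210),"plaster":(355,205,390,240),"putty":(300,205,330,232)}}.items():
    o=np.load(f"pics/{n}0c.npy")
    for k,(x0,y0,x1,y1) in boxes.items():
        r=cv2.matchTemplate(P[n][y0-12:y1+12,x0-12:x1+12],o[y0:y1,x0:x1],cv2.TM_CCOEFF_NORMED); _,s,_,l=cv2.minMaxLoc(r); print(n,k,l[0]-12,l[1]-12,round(s,3))
E
```

```text
time_s: 6.7
eef_pos: [328.4, 325.7, 208.3]
ee_rot: [-0.0, 0.666, 0.746, -0.0]
force: [0.4, -0.0, 0.5]
grip_width: 0.001
time_s: 8.2
eef_pos: [328.4, 325.7, 208.3]
ee_rot: [-0.0, 0.666, 0.746, -0.0]
force: [-0.4, -0.4, -0.4]
grip_width: -0.0
456 [555.31802548 298.39485148  90.03859217] [613.64889033 401.05637743 186.29839687]
dx/dz -0.3474386610969038 angle 1.9051875099599382
scene cast 0 0 0.896
scene plaster 0 0 0.999
scene putty 0 0 0.996
scene blue 0 0 0.999
scene amberfront 0 0 0.852
top blue 0 0 1.0
top plaster 0 0 1.0
top putty 0 0 1.0
```

View pics/scene3.png

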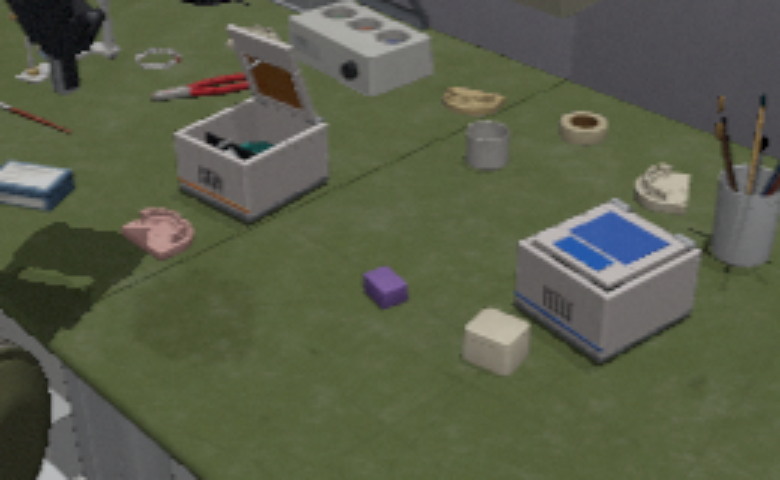

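The hatch leans at π − 1.905 ≈ 1.24 rad, which is its open stop. Nothing else has shifted by a pixel. I'll wait one more second, recheck, and hand in.

```bash
python3 -m pendant '[[[1,0,0,0,0],[1,0,0,0,0],[1,0,0,0,0],[1,0,0,0,0],[1,0,0,0,0],[1,0,0,0,0],[1,0,0,0,0],[1,0,0,0,0],[1,0,0,0,0],[1,0,0,0,0],[1,0,0,0,0],[1,0,0,0,0]]]'
python3 - <<'E'
from h import *
from rig import order
p,d=vision.capture("scene"); o=np.load("pics/scene3c.npy")
print(abs(p.astype(int)-o)[140:210,230:300].mean(), abs(p.astype(int)-o)[140:210,230:300].max())
print(order.finish_job())
E
```

```text
time_s: 9.5
eef_pos: [328.4, 325.7, 208.3]
ee_rot: [0.0, 0.666, 0.746, 0.0]
force: [0.7, -0.5, 0.6]
grip_width: 0.001
1.4323809523809523 14
the job is handed in; nothing more can be done
None
```

The amber hatch is open and the job is handed in, at about 9.6 s; no verdict was reported. I pressed the orange pad once with shut fingertips, about 6 mm down. The force rose to 9.4 N at the hard stop, and I then drew the hand up and toward the front.

**Hatch:** it sprang up by itself. Depth put it at about 1.24 rad, leaning toward the front. A second picture about 1.3 s later differed only at noise level, so it was at rest. My script first printed 1.905 for the angle because of its sign convention; the opening is π minus that.

**Everything else:** before-and-after picture matching showed no pixel shift for the blue box (still shut), plaster block and putty. The cast and amber box front also showed no shift, but with weaker scores (0.90 and 0.85), probably from the arm's shadow and the opened hatch. The hand was clear, with only noise on the force reading.

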